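Rinse the glue brush and hang it back to drip

TASK

Rinse the glue brush before it stiffens: take the round brush off its fork on the wooden drip rack and dip its bristles well down (at least half their length below the rim) into the low wide tub, which is neither the tall jar nor the shallow dish, then lift it clear again. Hang it back by its collar in the empty fork of the rack and let go. Go gently: do not press hard on the tub, do not put the brush into the jar or the dish, and leave the three vessels and the spatula standing and hanging where they are.

Things in the scene. Friction and masses are not known exactly. Their poses are not given: they have to be found in the camera images.
- brush: Round glue brush, hung upright by its collar; z up along its axis, yaw means nothing. Origin: centre of the collar's underside. Above: wood collar 32 mm dia., 8 mm thick, then handle 22 mm dia. up to +75 mm (grip at about +45). Below: neck 10 mm dia. to -45 mm, steel ferrule 24 mm dia. to -70, dark stiff bristles 25 mm dia. to -115. About 90 g, centre of mass below the collar.
- brush_tip (a point): Lower end of the bristles, on the brush's axis, 115 mm below its origin.
- rack: Fixed wooden drip rack: tray 120 (x) by 220 (y) mm, rim 18 mm high. Origin: centre of its underside. Beam at the back (x 34 to 52 mm), top 135 mm. From it two forks point to -x at y = +55 and -55 mm, open toward -x: two tines each, 10 mm wide, 8 thick, gap 18, tops at z = 135 mm, ending at x = -40 mm with a 5 mm stop lip. A neck slides in and out with its collar lifted 6 to 35 mm.
- fork_left (a point): Seat of the fork at rack y = +55 mm: midway between its tines, level with their tops (rack x = 0, z = 135 mm). Axes as the rack's. A hung tool's collar lies on the tine tops. The brush starts with its origin within 6 mm of one of the two seats, the spatula of the other.
- fork_right (a point): The same for the fork at rack y = -55 mm.
- spatula: Steel spatula hanging in the other fork; same collar and origin as the brush, but its round handle is 18 mm in diameter, up to 60 mm above the origin, and below hangs a thin rod with a flat blade 32 mm wide, down to -105 mm. To be left alone.
- tub: Low wide white plastic tub, round, open on top: 70 mm high, 96 mm in diameter at the rim, 89 mm at the foot, wall 4 mm, floor 5 mm thick. Loose, about 350 g, upright on a 9 mm plywood board. Origin: centre of its underside.
- tub_rim (a point): Centre of the tub's mouth, level with its rim (70 mm above its origin).
- jar: Tall narrow white plastic jar, open on top: 125 mm high, 72 mm in diameter at the rim. Loose on the same board. Origin: centre of its underside. To be left alone.
- dish: Shallow white plastic dish, open on top: 28 mm high, 100 mm in diameter at the rim. Loose on the same board. Origin: centre of its underside. To be left alone.

How it is judged:
On the way, in this order (a step that is already met when the one before it is completed fails the run):
1. the gripped brush's bristles are in the tub, their tip at least 22 mm below its rim, for 0.2 s (contact force between the fingers and brush above 0.5 N and z of brush_tip in the frame of tub_rim below -0.022 m and horizontal distance between brush_tip and tub_rim below 0.042 m and angle between tub's own z axis and vertical below 0.15 rad), for 0.2 s.
2. the gripped brush is lifted out, its tip above the tub's rim (contact force between the fingers and brush above 0.5 N and z of brush_tip in the frame of tub_rim above 0.005 m), for 0.1 s.
At the end, for the whole second after the job is handed in: Brush released and at rest, hanging bristles down (within 0.2 rad of vertical) in a rack fork: origin within 12 mm sideways of its middle, -5 to +4 mm from tine-top level, between lip and beam. Tub, jar, dish upright (0.15 rad) and, like the spatula, within 30 mm of their starts (z of brush in the frame of rack between 0.13 and 0.139 m and x of brush in the frame of rack between -0.024 and 0.032 m and (y of brush in the frame of rack between 0.043 and 0.067 m or y of brush in the frame of rack between -0.067 and -0.043 m) and angle between brush's own z axis and vertical below 0.2 rad and linear speed of brush below 0.03 m/s and distance of each of spatula, tub, jar, dish from where it was at the start of the episode below 0.03 m and angle between each of tub, jar, dish's own z axis and vertical below 0.15 rad); the robot touches nothing.
It fails at once if the brush presses on the tub with more than 15 N (contact force between brush and tub above 15 N).
It fails at once if the tub, jar or dish is tipped beyond 0.4 rad or shoved more than 40 mm (angle between any of tub, jar, dish's own z axis and vertical above 0.4 rad or distance of any of tub, jar, dish from where it was at the start of the episode above 0.04 m).
It fails at once if the spatula is moved more than 40 mm (distance of spatula from where it was at the start of the episode above 0.04 m).
It fails at once if the brush tip goes into the jar or the dish ((horizontal distance between brush_tip and jar below 0.032 m and z of brush_tip in the frame of jar below 0.115 m) or (horizontal distance between brush_tip and dish below 0.046 m and z of brush_tip in the frame of dish below 0.02 m)).
It also fails if it takes over 59 s, if anything falls off the work surface, if the arm or the gripper's body presses on something with over 40 N, if the wrist force passes 120 N, or if a joint passes its speed limit or range.

ROBOT

A 7-joint arm with a two-finger parallel gripper is mounted at the origin on the work surface. World frame = base frame: x ahead of the robot, y to its left, z up, the work surface at z = 0. Lengths are in m, angles in rad, forces in N, time in s.
With the tool pointing down it reaches from about 0.4 to 0.85 m from the base axis. Payload 4.5 kg.
Tool frame: the origin (TCP) lies at the very end of the fingers, on their centre line; the grasp point (between the pads) lies 19 mm behind it (r.grip_point_offset is the distance from the TCP to the grasp point, in m); z points along the fingers, y is the line along which they close (so a half turn about z gives the same grasp; the last joint's range is limited). The gripper opens to 88 mm and grips with 3 to 60 N. Pads are 18 mm wide; open, the fingers measure 123 mm over their backs; the gripper's body (75 mm by 187 mm) begins 45 mm behind the grasp point.
Start: joints at [-1.178, 0.689, -0.195, 1.565, 0.157, 0.902, -0.215], TCP at [0.219, 0.585, 0.239] pointing down, gripper open.
Joint ranges: [-3.01, 3.01], [-0.46, 2.08], [-1.47, 1.51], [0.13, 2.56], [-1, 4.14], [0.04, 2.09], [-2.66, 2.66]. Speed limits (rad/s): [2.57, 2.57, 3.14, 3.14, 3.14, 3.14, 3.14].

INTERFACE

Orientations are given as a unit quaternion [x, y, z, w].
In Python, from plant import r gives the robot as it stands.
- The arm moves only by the tool carry_out, never from a script. Its argument "rows" is a list of rows, each a list of 3 entries, a list of its own where there are three numbers: the shift along the tool's x, y, z in cm, then the turn, a rotation vector about the tool's x, y, z in degrees, then the closure, from 0 (fully open) to 1 (shut). A call has 1 to 12 rows; each row is the pose to reach, as a shift and turn from the pose commanded when the call began, along the tool's axes at that moment; what a row does not reach only later rows make up. A row lasts 1/10 s, in which the tool goes at most 50 mm and 8.59 degrees, less where a joint would pass 70% of its speed; a pose out of reach is approached as far as the arm can. A call with a gripper value outside its range is refused whole. The fingers move at their own pace and stop on an object; "newtons" is the grip in N (left out, the last holds). Time passes only in rows, so rows that repeat a pose let the fingers close. It gives the time, the measured TCP pose, the force, the opening and the grip force at its end, in the units of the state.
- r.get_state(): the state, without advancing time (a new reading comes with each control period).
- r.snapshot(name): name is "scene" or "top"; returns a dict with "image" (420x560x3 uint8, red, green, blue), "fx", "fy", "cx", "cy" (pixels), "dist_coeffs" ([k1, k2, p1, p2, k3] as OpenCV has them; the pictures are not rectified), "pose" (4x4, takes a point from camera to world coordinates). Camera axes: x right, y up, looking along -z (the intrinsics and any distortion apply to the point x, -y, -z); pixel columns grow to the right and rows downward; lengths in m; the calibration is good to about 2 mm. A picture is of the moment at which its call begins. There is no depth.
- r.finish_job(): hands the job in; it is judged then, once.
The state is a dict: "clock": time; "q": joint angles; "qd": joint speeds; "joint_torque": joint torques, N m; "tool_pos": TCP position; "eef_rot": TCP orientation; "contact_force": force on the tool from outside, world axes, zero at the start; "moment": the same for the moment, N m; "opening": opening from 0.0 (shut) to 1.0 (fully open); "finger_force": force on a finger pad.
Only numpy, scipy, OpenCV 4.12 (cv2) and the standard library are available. Lean on these libraries where they do the work, as an engineer would, in place of code of your own. Each camera call takes 0.05 s, during which the arm holds its last target. There are 200 camera calls.

## Working session

There is one attempt and no reset: what is moved stays moved. The work goes in short steps, Python scripts to look and compute and a tool call to move; the robot and the scene stay as the last step left them, time stands still between calls to the robot, and variables do not carry over. Pictures are saved under pics/ and viewed, at most 13 in all, crops included, and the job is handed in when it is done.

Besides the shell and the picture viewer there is one more tool, called after "Request:" by a JSON object that holds its "api" and its "payload". carry_out: Moves the arm, as the interface text tells. Its arguments: {"type":"object","properties":{"rows":{"type":"array"},"newtons":{"type":"number"}},"required":["rows"]}

```bash
mkdir -p pics; cat > h.py <<'E'
import numpy as np, cv2
from plant import r
def snap(n,f):
    s=r.snapshot(n); cv2.imwrite('pics/'+f,cv2.cvtColor(s['image'],cv2.COLOR_RGB2BGR)); np.save('pics/'+n+'.npy',s,allow_pickle=True); return s
def load(n): return np.load('pics/'+n+'.npy',allow_pickle=True).item()
def K(s): return np.array([[s['fx'],0,s['cx']],[0,s['fy'],s['cy']],[0,0,1.]])
def ray(s,uv):
    p=cv2.undistortPoints(np.array([[uv]],float),K(s),np.array(s['dist_coeffs'],float))[0,0]
    P=np.array(s['pose']); d=P[:3,:3]@np.array([p[0],-p[1],-1]); return P[:3,3],d
def atz(s,uv,z):
    o,d=ray(s,uv); return o+d*(z-o[2])/d[2]
def proj(s,X):
    P=np.array(s['pose']); c=(np.atleast_2d(X)-P[:3,3])@P[:3,:3]; c=c*[1,-1,-1]
    return cv2.projectPoints(c.reshape(-1,1,3),np.zeros(3),np.zeros(3),K(s),np.array(s['dist_coeffs'],float))[0][:,0]
E
python3 - <<'E'
from h import *
for n in('scene','top'):
    s=snap(n,n+'0.png'); print(n,np.round(s['pose'],3).tolist(),s['fx'],s['dist_coeffs'])
print(r.get_state())
E
```

```text
scene [[0.833, -0.278, 0.479, 1.007], [0.553, 0.453, -0.699, -0.647], [-0.022, 0.847, 0.531, 0.628], [0.0, 0.0, 0.0, 1.0]] 432.1638236984489 [0.00403766 0.         0.         0.         0.        ]
top [[-0.029, 0.982, -0.187, 0.373], [-1.0, -0.027, 0.014, 0.044], [0.009, 0.187, 0.982, 0.907], [0.0, 0.0, 0.0, 1.0]] 379.4360195435197 [0.02735418 0.         0.         0.         0.        ]
{'clock': 0.1, 'q': array([-1.17819817,  0.68987932, -0.19448611,  1.56619286,  0.15729184,
        0.90247181, -0.21510049]), 'qd': array([ 0.00125942, -0.00229978,  0.00194156, -0.00347375, -0.00028132,
       -0.0008404 ,  0.00123901]), 'joint_torque': array([-2.23137526e-03, -5.28498137e+01, -1.27131142e+00, -1.53837597e+01,
       -5.25980804e-02,  1.99214199e-03,  2.94945482e-05]), 'tool_pos': array([0.21933463, 0.58468028, 0.2380149 ]), 'eef_rot': array([ 1.78419216e-01,  9.83954253e-01, -7.78465734e-04, -7.73051725e-05]), 'contact_force': array([-0.5690295 ,  0.30911857, -0.3282004 ]), 'moment': array([-0.03232581, -0.00227269, -0.04299752]), 'finger_force': 0.0, 'opening': 0.9990990063426977}
```

View pics/scene0.png

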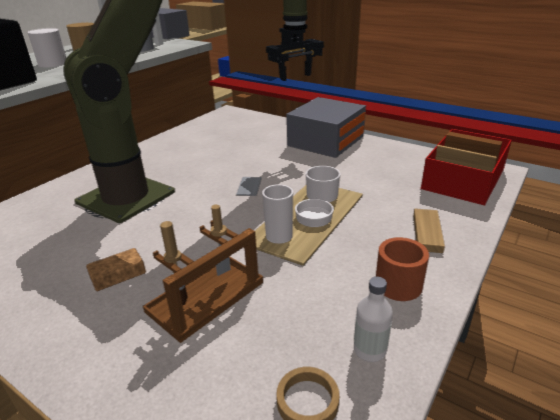

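View pics/top0.png

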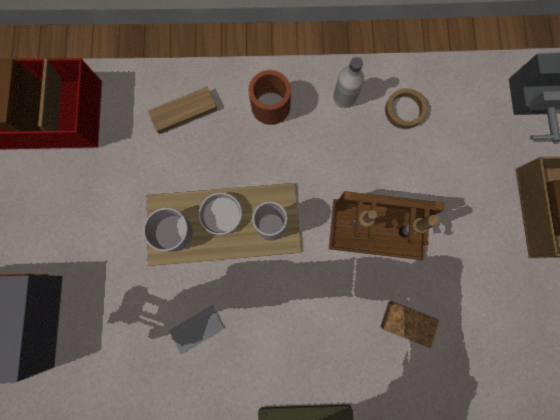

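```bash
python3 - <<'E'
from h import *
t=cv2.imread('pics/top0.png'); s=cv2.imread('pics/scene0.png')
c=np.zeros((600,800,3),np.uint8)
def put(im,x0,y0,x1,y1,k,X,Y):
    a=cv2.resize(im[y0:y1,x0:x1],None,fx=k,fy=k,interpolation=cv2.INTER_CUBIC)
    a=cv2.convertScaleAbs(a,alpha=1.3)
    for g in range((-x0)%10,x1-x0,10): cv2.line(a,(g*k,0),(g*k,4 if (x0+g)%50 else 14),(0,255,255),1)
    for g in range((-y0)%10,y1-y0,10): cv2.line(a,(0,g*k),(4 if (y0+g)%50 else 14,g*k),(0,255,255),1)
    c[Y:Y+a.shape[0],X:X+a.shape[1]]=a
put(t,325,185,450,265,4,0,0)
put(s,140,190,270,335,2,510,0)
put(t,140,185,305,255,4,0,320)
cv2.imwrite('pics/c1.png',c)
T=load('top')
for n,uv,z in(('brushtop',(435,221),.21),('spattop',(371,215),.195),('tub',(167,230),.079),('dish',(220,214),.037),('jar',(270,219),.134)):
    print(n,atz(T,uv,z).round(4))
E
```

```text
brushtop [ 0.4733 -0.2441  0.21  ]
spattop [ 0.4902 -0.13    0.195 ]
tub [0.4882 0.2909 0.079 ]
dish [0.528  0.1824 0.037 ]
jar [0.4975 0.0641 0.134 ]
```

View pics/c1.png

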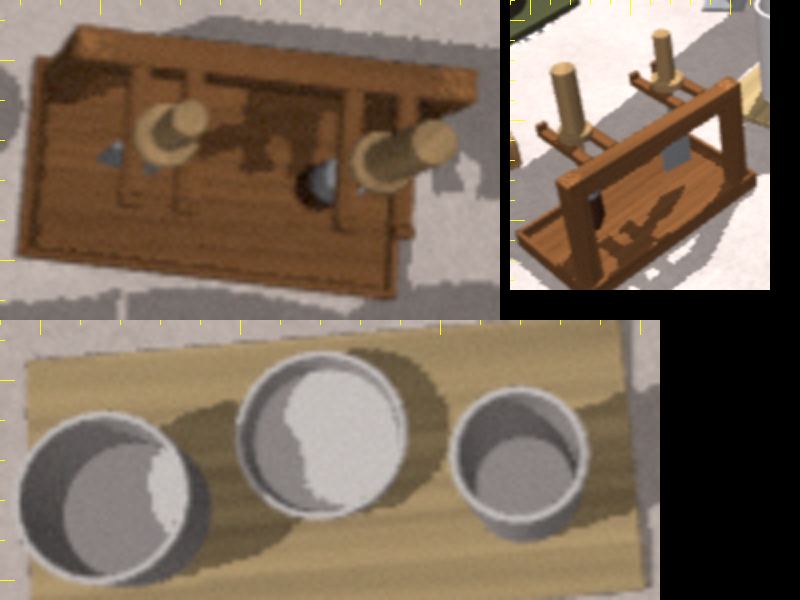

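```bash
cat >> h.py <<'E'
def Rk(p,X):
    c,s=np.cos(p[2]),np.sin(p[2]); X=np.atleast_2d(X)
    return np.c_[p[0]+c*X[:,0]-s*X[:,1],p[1]+s*X[:,0]+c*X[:,1],X[:,2]]
E
python3 - <<'E'
from h import *
from scipy.optimize import least_squares as ls
T=load('top');S=load('scene')
tp=lambda a:np.array([325+a[0]/4,185+a[1]/4]); sp=lambda a:np.array([140+(a[0]-510)/2,190+a[1]/2])
mt=[((52,110,135),(80,25)),((52,-110,135),(476,70)),((34,-110,135),(473,103)),((-40,74,137),(120,207)),((-40,-74,137),(413,238)),((-60,110,18),(20,253)),((-60,-110,18),(393,297))]
ms=[((52,110,135),(740,80)),((52,-110,135),(572,200)),((34,-110,135),(558,183))]
X=np.array([m[0] for m in mt])/1e3;U=np.array([tp(m[1]) for m in mt]);Y=np.array([m[0] for m in ms])/1e3;V=np.array([sp(m[1]) for m in ms])
f=lambda p:np.r_[(proj(T,Rk(p,X))-U).ravel(),(proj(S,Rk(p,Y))-V).ravel()]
o=ls(f,[.48,-.19,-.1],loss='soft_l1');p=o.x;print(p,np.round(f(p).reshape(-1,2),1).tolist())
np.save('rack.npy',p)
print('seats',Rk(p,[[0,.055,.135],[0,-.055,.135]]).round(4))
print('brush collar',atz(T,tp((384,162)),.143).round(4),'top',atz(T,tp((436,142)),.21).round(4),'scene top',atz(S,sp((565,69)),.21).round(4))
print('tub',atz(T,(166,229),.079).round(4),'tub L,R',atz(T,(144.8,229),.079).round(4),atz(T,(187.2,229),.079).round(4))
E
```

```text
[ 0.48652574 -0.18650182 -0.12570033] [[-4.8, 0.1], [2.1, -1.0], [2.6, -0.8], [-0.2, -0.2], [-0.4, -0.8], [-0.7, 1.0], [0.5, -0.6], [1.9, -1.7], [-4.1, -4.6], [-3.4, -0.6]]
seats [[ 0.4934 -0.1319  0.135 ]
 [ 0.4796 -0.2411  0.135 ]]
brush collar [ 0.4744 -0.2425  0.143 ] top [ 0.4742 -0.2424  0.21  ] scene top [ 0.4804 -0.2425  0.21  ]
tub [0.4905 0.2931 0.079 ] tub L,R [0.4918 0.339  0.079 ] [0.4892 0.2471 0.079 ]
```

Request:
{"api": "carry_out", "payload": {"rows": [[[-39,-26.5,-3],[0,0,-13.4],0],[[-39,-26.5,-3],[0,0,-13.4],0],[[-39,-26.5,-3],[0,0,-13.4],0],[[-39,-26.5,-3],[0,0,-13.4],0],[[-39,-26.5,-3],[0,0,-13.4],0],[[-39,-26.5,-3],[0,0,-13.4],0],[[-39,-26.5,-3],[0,0,-13.4],0],[[-39,-26.5,-3],[0,0,-13.4],0],[[-39,-26.5,-3],[0,0,-13.4],0],[[-39,-26.5,-3],[0,0,-13.4],0],[[-39,-26.5,-3],[0,0,-13.4],0]]}}

```text
clock: 1.2
tool_pos: [0.4939, 0.1954, 0.2684]
eef_rot: [0.067, 0.998, -0.001, 0.0]
contact_force: [-0.5, 0.0, 0.3]
opening: 0.998
finger_force: 0.0
```

```bash
cat >> h.py <<'E'
from scipy.spatial.transform import Rotation as Ro
def go(X,yaw=None):
    "shift in tool cm to reach X and turn for tool-y along rack-y"
    st=r.get_state(); R=Ro.from_quat(st['eef_rot']).as_matrix(); a=R[:,1]; 
    print('t',round(st['clock'],2),'pos',np.round(st['tool_pos'],4),'shift',np.round(100*R.T@(np.array(X)-st['tool_pos']),2),'yang',round(np.degrees(np.arctan2(a[1],a[0])),2),'z',R[:,2].round(4),'open',round(st['opening'],3),'F',np.round(st['contact_force'],1),round(st['finger_force'],1))
E
python3 -c "
from h import *
go([.476,-.2425,.27])"
```

```text
t 1.2 pos [0.4939 0.1954 0.2684] shift [ -4.04 -43.64  -0.06] yang 82.37 z [ 7.0e-04 -2.5e-03 -1.0e+00] open 0.998 F [-0.5  0.   0.3] 0.0
```

Request:
{"api": "carry_out", "payload": {"rows": [[[-4,-43.6,0],[0,0,0],0],[[-4,-43.6,0],[0,0,0],0],[[-4,-43.6,0],[0,0,0],0],[[-4,-43.6,0],[0,0,0],0],[[-4,-43.6,0],[0,0,0],0],[[-4,-43.6,0],[0,0,0],0],[[-4,-43.6,0],[0,0,0],0],[[-4,-43.6,0],[0,0,0],0],[[-4,-43.6,0],[0,0,0],0],[[-4,-43.6,0],[0,0,0],0],[[-4,-43.6,0],[0,0,0],0]]}}

```text
clock: 2.3
tool_pos: [0.477, -0.2364, 0.2683]
eef_rot: [0.062, 0.998, 0.001, -0.0]
contact_force: [0.1, 1.2, -0.1]
opening: 1.002
finger_force: 0.0
```

```bash
python3 -c "
from h import *
go([.476,-.2425,.161])
s=snap('scene','s2.png')
cv2.imwrite('pics/s2c.png',cv2.resize(cv2.imread('pics/s2.png')[60:340,80:360],None,fx=2.1,fy=2.1,interpolation=cv2.INTER_CUBIC))"
```

```text
t 2.3 pos [ 0.477  -0.2364  0.2683] shift [ 0.02 -0.64 10.73] yang 82.84 z [-3.0e-04  1.6e-03 -1.0e+00] open 1.002 F [ 0.1  1.2 -0.1] 0.0
```

View pics/s2c.png

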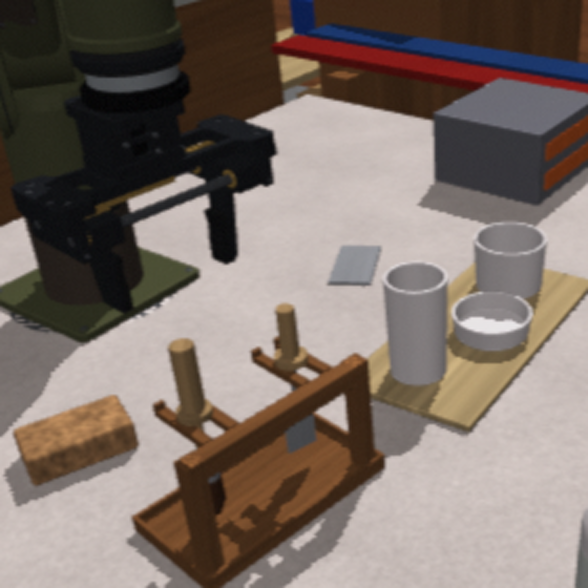

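Request:
{"api": "carry_out", "payload": {"rows": [[[0,0,0],[0,0,0],0],[[0,0,3],[0,0,0],0],[[0,0,6],[0,0,0],0],[[0,0,9],[0,0,0],0],[[0,0,10.7],[0,0,0],0],[[0,0,10.7],[0,0,0],0],[[0,0,10.7],[0,0,0],0]]}}

```text
clock: 3.05
tool_pos: [0.4776, -0.2361, 0.1621]
eef_rot: [0.061, 0.998, 0.0, 0.0]
contact_force: [-0.5, -0.2, 0.4]
opening: 0.997
finger_force: 0.0
```

```bash
python3 -c "
from h import *
go([.476,-.2425,.161])
snap('top','t3.png');snap('scene','s3.png')
a=cv2.resize(cv2.imread('pics/t3.png')[170:290,320:460],None,fx=2.8,fy=2.8,interpolation=cv2.INTER_CUBIC)
b=cv2.resize(cv2.imread('pics/s3.png')[180:300,120:260],None,fx=2.8,fy=2.8,interpolation=cv2.INTER_CUBIC)
cv2.imwrite('pics/c3.png',np.hstack([a,b]))"
```

```text
t 3.05 pos [ 0.4776 -0.2361  0.1621] shift [ 0.08 -0.66  0.11] yang 82.98 z [ 3.e-04  6.e-04 -1.e+00] open 0.997 F [-0.5 -0.2  0.4] 0.0
```

View pics/c3.png

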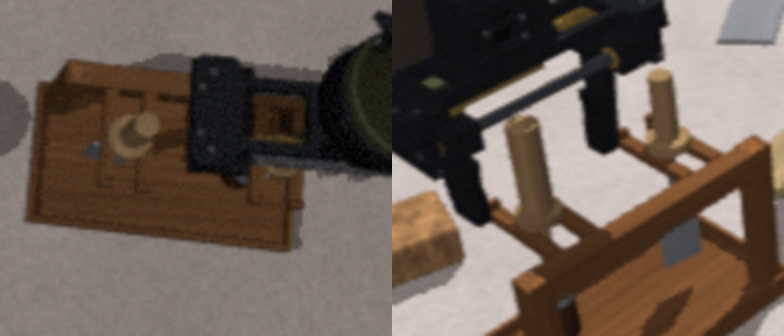

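Request:
{"api": "carry_out", "payload": {"rows": [[[0,-0.6,0.1],[0,0,0],0],[[0,-0.6,0.1],[0,0,0],0.5],[[0,-0.6,0.1],[0,0,0],1],[[0,-0.6,0.1],[0,0,0],1],[[0,-0.6,0.1],[0,0,0],1],[[0,-0.6,0.1],[0,0,0],1],[[0,-0.6,0.1],[0,0,0],1],[[0,-0.6,0.1],[0,0,0],1]], "newtons": 25}}

```text
clock: 3.95
tool_pos: [0.4762, -0.2433, 0.1607]
eef_rot: [0.062, 0.998, 0.0, -0.0]
contact_force: [-0.4, -0.8, -0.3]
opening: 0.388
finger_force: 0.0
```

```bash
python3 -c "
from h import *
go([.476,-.2425,.161])"
```

```text
t 3.95 pos [ 0.4762 -0.2433  0.1607] shift [ 0.03  0.08 -0.03] yang 82.85 z [-0.e+00  1.e-04 -1.e+00] open 0.388 F [-0.4 -0.8 -0.3] 0.0
```

Request:
{"api": "carry_out", "payload": {"rows": [[[0,0,0],[0,0,0],1],[[0,0,0],[0,0,0],1],[[0,0,0],[0,0,0],1],[[0,0,0],[0,0,0],1],[[0,0,0],[0,0,0],1]]}}

```text
clock: 4.45
tool_pos: [0.4761, -0.2434, 0.1606]
eef_rot: [0.062, 0.998, 0.0, -0.0]
contact_force: [0.1, -0.5, -1.6]
opening: 0.238
finger_force: 25.0
```

Request:
{"api": "carry_out", "payload": {"rows": [[[0,0,-0.6],[0,0,0],1],[[0,0,-1.3],[0,0,0],1],[[0,0,-1.8],[0,0,0],1],[[0,0,-1.8],[0,0,0],1],[[1,0,-1.8],[0,0,0],1],[[2.5,0,-1.8],[0,0,0],1],[[4,0,-1.8],[0,0,0],1],[[5.5,0,-1.8],[0,0,0],1],[[7,0,-1.8],[0,0,0],1],[[8,0,-1.8],[0,0,0],1],[[8,0,-1.8],[0,0,0],1],[[8,0,-1.8],[0,0,0],1]]}}

```text
clock: 5.65
tool_pos: [0.3973, -0.2335, 0.1788]
eef_rot: [0.062, 0.998, -0.0, 0.0]
contact_force: [0.2, 0.7, -0.5]
opening: 0.246
finger_force: 25.0
```

```bash
python3 -c "
from h import *
go([.4,-.2425,.36])
snap('scene','s4.png');snap('top','t4.png')
a=cv2.resize(cv2.imread('pics/t4.png')[170:290,320:460],None,fx=2.8,fy=2.8,interpolation=cv2.INTER_CUBIC)
b=cv2.resize(cv2.imread('pics/s4.png')[160:300,100:240],None,fx=2.8,fy=2.8,interpolation=cv2.INTER_CUBIC)
cv2.imwrite('pics/c4.png',np.hstack([np.vstack([a,np.zeros((392-336,392,3),np.uint8)]),b]))"
```

```text
t 5.65 pos [ 0.3973 -0.2335  0.1788] shift [ -0.4   -0.86 -18.12] yang 82.84 z [ 9.e-04 -1.e-04 -1.e+00] open 0.246 F [ 0.2  0.7 -0.5] 25.0
```

View pics/c4.png

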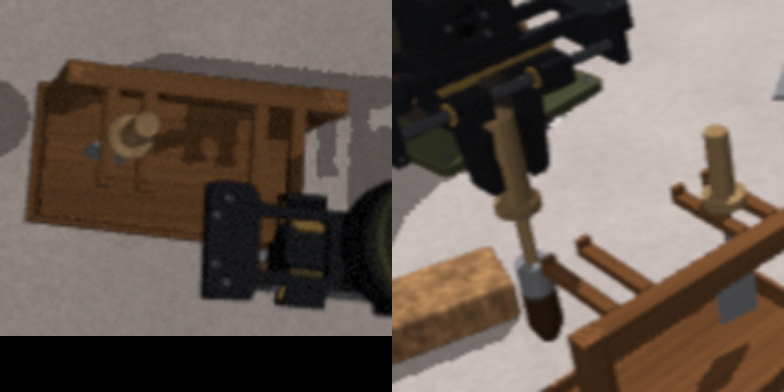

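```bash
python3 -c "
from h import *
S=load('scene')
print(proj(S,[[.3973,-.2335,.228],[.3973,-.2335,.153],[.3973,-.2335,.038]]))
print('obs collar',(516-392)/2.8+100,204/2.8+160)
for dx,dy in((.01,0),(0,.01)): print(proj(S,[[.3973+dx,-.2335+dy,.038]]))
go([.4,-.2425,.36])"
```

```text
[[137.68616108 200.72898729]
 [145.60211522 234.14789955]
 [156.35909756 279.61088688]]
obs collar 144.28571428571428 232.85714285714286
[[159.71512978 281.33283778]]
[[160.01269432 276.90136093]]
t 5.75 pos [ 0.3979 -0.2335  0.1787] shift [ -0.35  -0.87 -18.12] yang 82.86 z [ 1.4e-03 -1.0e-04 -1.0e+00] open 0.243 F [ 0.9 -0.6 -0.6] 25.0
```

Request:
{"api": "carry_out", "payload": {"rows": [[[0,0,-2],[0,0,0],1],[[0,0,-5],[0,0,0],1],[[0,0,-8],[0,0,0],1],[[0,0,-11],[0,0,0],1],[[0,0,-14],[0,0,0],1],[[0,0,-17],[0,0,0],1],[[-0.1,1.5,-18],[0,0,0],1],[[-0.2,4.5,-18],[0,0,0],1],[[-0.5,8,-18],[0,0,0],1],[[-0.7,12,-18],[0,0,0],1],[[-0.9,16,-18],[0,0,0],1],[[-1.1,20,-18],[0,0,0],1]]}}

```text
clock: 6.95
tool_pos: [0.4323, -0.0336, 0.358]
eef_rot: [0.062, 0.998, 0.0, -0.001]
contact_force: [0.9, 0.1, 0.5]
opening: 0.244
finger_force: 25.0
```

Request:
{"api": "carry_out", "payload": {"rows": [[[-0.2,4,0],[0,0,0],1],[[-0.4,8,0],[0,0,0],1],[[-0.6,12,0],[0,0,0],1],[[-0.8,16,0],[0,0,0],1],[[-1,20,0],[0,0,0],1],[[-1.2,24,0],[0,0,0],1],[[-1.4,28,0],[0,0,0],1],[[-1.5,31,0],[0,0,0],1],[[-1.5,33,0],[0,0,0],1],[[-1.5,33.5,0],[0,0,0],1],[[-1.5,33.5,0],[0,0,0],1],[[-1.5,33.5,0],[0,0,0],1]]}}

```text
clock: 8.15
tool_pos: [0.4891, 0.2929, 0.3582]
eef_rot: [0.063, 0.998, -0.001, -0.0]
contact_force: [0.0, -0.3, -1.4]
opening: 0.242
finger_force: 25.0
```

```bash
python3 -c "
from h import *
go([.4905,.293,.185])
snap('scene','s5.png');snap('top','t5.png')
a=cv2.resize(cv2.imread('pics/t5.png')[170:290,120:260],None,fx=2.8,fy=2.8,interpolation=cv2.INTER_CUBIC)
b=cv2.resize(cv2.imread('pics/s5.png')[90:260,240:380],None,fx=2.8,fy=2.8,interpolation=cv2.INTER_CUBIC)
cv2.imwrite('pics/c5.png',np.hstack([np.vstack([a,np.zeros((len(b)-336,392,3),np.uint8)]),b]))"
```

```text
t 8.15 pos [0.4891 0.2929 0.3582] shift [-0.15  0.06 17.32] yang 82.79 z [-7.0e-04 -1.7e-03 -1.0e+00] open 0.242 F [ 0.  -0.3 -1.4] 25.0
```

View pics/c5.png

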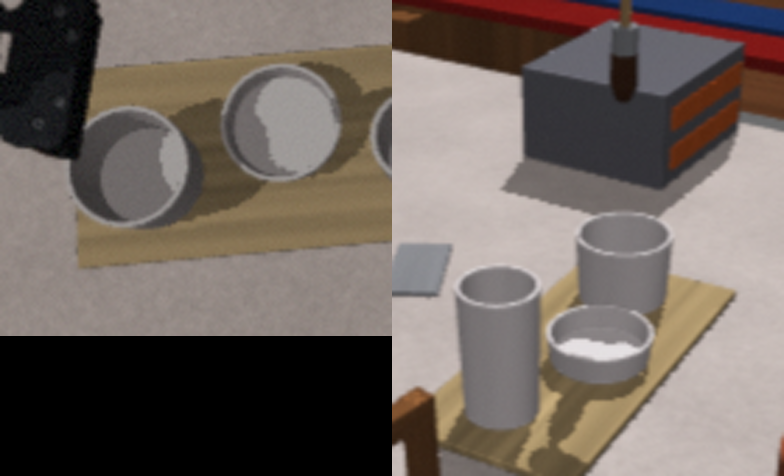

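Request:
{"api": "carry_out", "payload": {"rows": [[[-0.1,0,2],[0,0,0],1],[[-0.1,0,4.5],[0,0,0],1],[[-0.1,0,7],[0,0,0],1],[[-0.1,0,10],[0,0,0],1],[[-0.1,0,12.5],[0,0,0],1],[[-0.1,0,15],[0,0,0],1],[[-0.1,0,16.5],[0,0,0],1],[[-0.1,0,17.5],[0,0,0],1],[[-0.1,0,17.5],[0,0,0],1],[[-0.1,0,17.5],[0,0,0],1],[[-0.1,0,17.5],[0,0,0],1],[[-0.1,0,17.5],[0,0,0],1]]}}

```text
clock: 9.45
tool_pos: [0.4907, 0.2943, 0.1846]
eef_rot: [0.063, 0.998, 0.001, 0.001]
contact_force: [0.2, -0.1, -0.4]
opening: 0.242
finger_force: 25.0
```

Request:
{"api": "carry_out", "payload": {"rows": [[[0,0,0],[0,0,0],1],[[0,0,0],[0,0,0],1]]}}

```text
clock: 9.65
tool_pos: [0.4904, 0.2942, 0.1841]
eef_rot: [0.062, 0.998, 0.0, 0.0]
contact_force: [-0.7, 0.2, -0.8]
opening: 0.241
finger_force: 25.0
```

```bash
python3 -c "
from h import *
go([.4905,.293,.185])
snap('scene','s6.png')
b=cv2.resize(cv2.imread('pics/s6.png')[90:260,240:380],None,fx=2.8,fy=2.8,interpolation=cv2.INTER_CUBIC)
cv2.imwrite('pics/c6.png',b)"
```

```text
t 9.65 pos [0.4904 0.2942 0.1841] shift [-0.02 -0.11 -0.09] yang 82.84 z [ 5.e-04  4.e-04 -1.e+00] open 0.241 F [-0.7  0.2 -0.8] 25.0
```

View pics/c6.png

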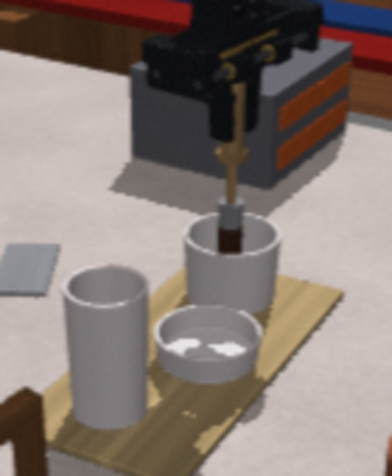

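The picture shows the bristles (crop 230, 240) well inside the tub mouth, and neither the tub nor its neighbours have moved. Next I lift the brush and carry it back.

Request:
{"api": "carry_out", "payload": {"rows": [[[0,0,-2],[0,0,0],1],[[0,0,-4.5],[0,0,0],1],[[0,0,-7.5],[0,0,0],1],[[0,0,-10.5],[0,0,0],1],[[0,0,-13.5],[0,0,0],1],[[0,0,-16],[0,0,0],1],[[0,0,-17.5],[0,0,0],1],[[0,0,-17.5],[0,0,0],1],[[0.1,-2,-17.5],[0,0,0],1],[[0.3,-5.5,-17.5],[0,0,0],1],[[0.5,-9.5,-17.5],[0,0,0],1],[[0.7,-13.5,-17.5],[0,0,0],1]]}}

```text
clock: 10.9
tool_pos: [0.4655, 0.1594, 0.3574]
eef_rot: [0.062, 0.998, -0.001, -0.001]
contact_force: [1.3, -0.1, -0.6]
opening: 0.244
finger_force: 25.0
```

Request:
{"api": "carry_out", "payload": {"rows": [[[0.2,-4,0],[0,0,0],1],[[0.4,-8,0],[0,0,0],1],[[0.6,-12,0],[0,0,0],1],[[0.8,-16,0],[0,0,0],1],[[1,-20,0],[0,0,0],1],[[1.2,-24,0],[0,0,0],1],[[1.4,-28,0],[0,0,0],1],[[1.6,-32,0],[0,0,0],1],[[1.8,-36,0],[0,0,0],1],[[2,-38.5,0],[0,0,0],1],[[2,-40,0],[0,0,0],1],[[2,-40,0],[0,0,0],1]]}}

```text
clock: 12.1
tool_pos: [0.3954, -0.2356, 0.3574]
eef_rot: [0.065, 0.998, 0.0, -0.001]
contact_force: [0.1, 0.0, -0.6]
opening: 0.243
finger_force: 25.0
```

```bash
python3 -c "
from h import *
go([.3973,-.2335,.1790])"
```

```text
t 12.1 pos [ 0.3954 -0.2356  0.3574] shift [-0.2   0.23 17.84] yang 82.57 z [-2.2e-03  2.0e-04 -1.0e+00] open 0.243 F [ 0.1  0.  -0.6] 25.0
```

Request:
{"api": "carry_out", "payload": {"rows": [[[-0.2,0.2,2],[0,0,0],1],[[-0.2,0.2,5],[0,0,0],1],[[-0.2,0.2,8],[0,0,0],1],[[-0.2,0.2,11],[0,0,0],1],[[-0.2,0.2,14],[0,0,0],1],[[-0.2,0.2,16.5],[0,0,0],1],[[-0.2,0.2,17.8],[0,0,0],1],[[-0.2,0.2,17.8],[0,0,0],1],[[-0.2,0.2,17.8],[0,0,0],1],[[-0.2,0.2,17.8],[0,0,0],1]]}}

```text
clock: 13.1
tool_pos: [0.3997, -0.2313, 0.1814]
eef_rot: [0.062, 0.998, -0.0, 0.001]
contact_force: [-0.2, -0.1, -1.2]
opening: 0.241
finger_force: 25.0
```

```bash
python3 -c "
from h import *
go([.3973,-.2335,.1790])
p=np.load('rack.npy');print('line',Rk(p,[[-.08,-.055,.135],[0,-.055,.135]]))
S=snap('scene','s7.png')
b=cv2.resize(cv2.imread('pics/s7.png')[160:300,100:270],None,fx=4,fy=4,interpolation=cv2.INTER_CUBIC)
cv2.imwrite('pics/c7.png',b)
t=np.array(r.get_state()['tool_pos']);print(proj(S,[t+[0,0,.049],t-[0,0,.026],t-[0,0,.141]]))"
```

```text
t 13.1 pos [ 0.3997 -0.2313  0.1814] shift [ 0.21 -0.25  0.24] yang 82.88 z [ 1.5e-03 -2.0e-04 -1.0e+00] open 0.241 F [-0.2 -0.1 -1.2] 25.0
line [[ 0.40026161 -0.23103832  0.135     ]
 [ 0.47963042 -0.24106788  0.135     ]]
[[139.12096339 199.43645014]
 [146.97901539 232.96217257]
 [157.65555488 278.56298184]]
```

View pics/c7.png

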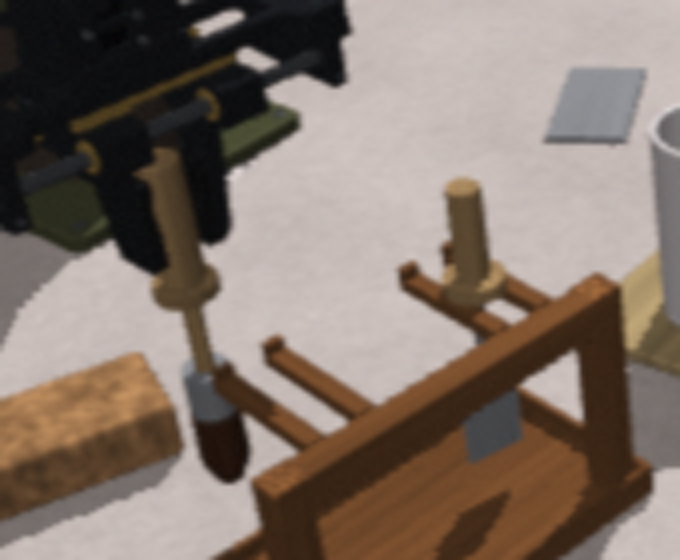

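Request:
{"api": "carry_out", "payload": {"rows": [[[0,-0.2,0],[0,0,0],1],[[-1,-0.2,0],[0,0,0],1],[[-2,-0.2,0],[0,0,0],1],[[-3,-0.2,0],[0,0,0],1],[[-4,-0.2,0],[0,0,0],1],[[-5,-0.2,0],[0,0,0],1],[[-6,-0.2,0],[0,0,0],1],[[-7,-0.2,0],[0,0,0],1],[[-7.8,-0.2,0],[0,0,0],1],[[-7.8,-0.2,0],[0,0,0],1],[[-7.8,-0.2,0],[0,0,0],1],[[-7.8,-0.2,0],[0,0,0],1]]}}

```text
clock: 14.35
tool_pos: [0.4755, -0.2434, 0.1806]
eef_rot: [0.063, 0.998, 0.0, -0.001]
contact_force: [-0.4, 0.7, -1.1]
opening: 0.243
finger_force: 25.0
```

```bash
python3 -c "
from h import *
go([.4765,-.2425,.161])
S=snap('scene','s8.png')
b=cv2.resize(cv2.imread('pics/s8.png')[160:300,100:270],None,fx=4,fy=4,interpolation=cv2.INTER_CUBIC)
cv2.imwrite('pics/c8.png',b)"
```

```text
t 14.35 pos [ 0.4755 -0.2434  0.1806] shift [-0.09  0.1   1.96] yang 82.83 z [-1.e-03  1.e-04 -1.e+00] open 0.243 F [-0.4  0.7 -1.1] 25.0
```

View pics/c8.png

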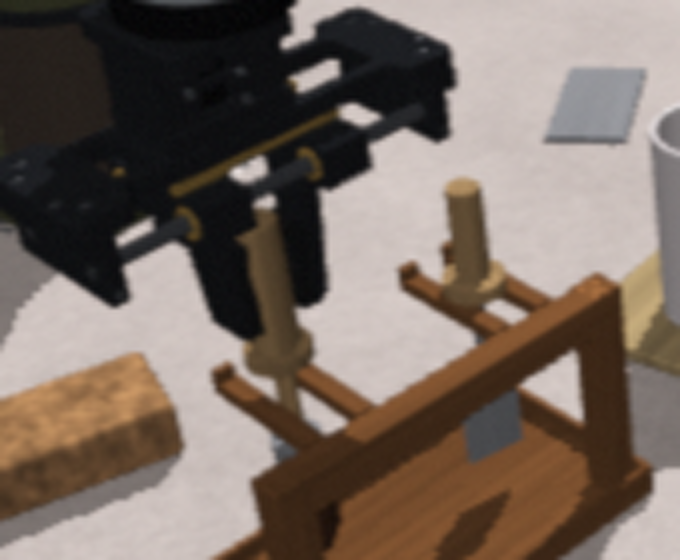

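The neck sits between the tines (collar at crop 278, 350) and nothing is touching. I lower the brush and let go.

Request:
{"api": "carry_out", "payload": {"rows": [[[0,0,0.7],[0,0,0],1],[[0,0,1.4],[0,0,0],1],[[0,0,1.9],[0,0,0],1],[[0,0,2],[0,0,0],1],[[0,0,2],[0,0,0],1],[[0,0,2],[0,0,0],1]]}}

```text
clock: 15.0
tool_pos: [0.4758, -0.2432, 0.1604]
eef_rot: [0.062, 0.998, 0.0, -0.001]
contact_force: [-1.0, 0.4, 1.1]
opening: 0.237
finger_force: 25.0
```

Request:
{"api": "carry_out", "payload": {"rows": [[[0,0,0],[0,0,0],0.7],[[0,0,0],[0,0,0],0.5],[[0,0,0],[0,0,0],0.3],[[0,0,0],[0,0,0],0.1],[[0,0,0],[0,0,0],0],[[0,0,0],[0,0,0],0],[[0,0,0],[0,0,0],0],[[0,0,0],[0,0,0],0],[[0,0,0],[0,0,0],0],[[0,0,0],[0,0,0],0]]}}

```text
clock: 16.0
tool_pos: [0.4762, -0.2434, 0.1607]
eef_rot: [0.062, 0.998, 0.0, 0.0]
contact_force: [-0.6, 0.1, -0.7]
opening: 1.001
finger_force: 0.0
```

Request:
{"api": "carry_out", "payload": {"rows": [[[0,0,-1],[0,0,0],0],[[0,0,-3],[0,0,0],0],[[0,0,-6],[0,0,0],0],[[0,0,-9],[0,0,0],0],[[0,0,-12],[0,0,0],0],[[0,0,-15],[0,0,0],0],[[0,0,-15],[0,0,0],0],[[0,0,-15],[0,0,0],0],[[0,0,-15],[0,0,0],0]]}}

```text
clock: 16.9
tool_pos: [0.4753, -0.2432, 0.3099]
eef_rot: [0.062, 0.998, 0.0, -0.001]
contact_force: [-0.2, 0.1, -1.0]
opening: 1.001
finger_force: 0.0
```

```bash
python3 -c "
from h import *
S=snap('scene','s9.png')
b=cv2.resize(cv2.imread('pics/s9.png')[140:320,100:380],None,fx=2.8,fy=2.8,interpolation=cv2.INTER_CUBIC)
cv2.imwrite('pics/c9.png',b)"
```

```text
(no output)
```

View pics/c9.png

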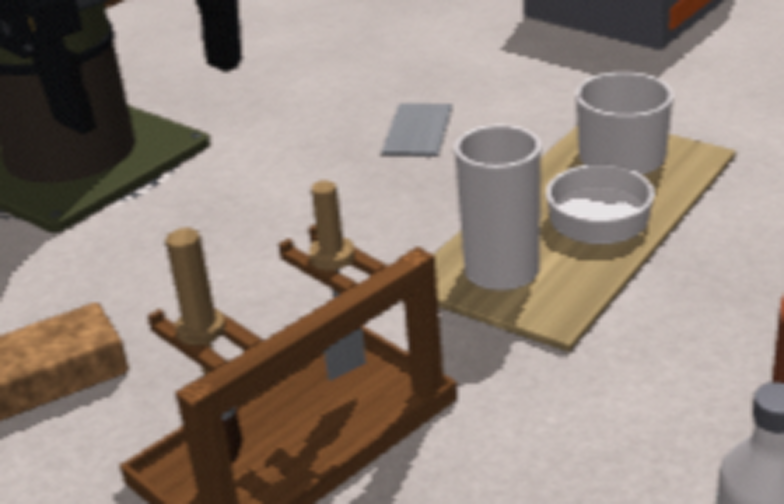

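The brush hangs upright in its fork (collar at crop 198, 327) and the gripper is clear. The spatula and the three vessels are where they started.

```bash
python3 -c "
from plant import r
print(r.finish_job())"
```

```text
the job is handed in; nothing more can be done
None
```

I dipped the brush about 35 mm below the tub's rim, lifted it clear and hung it back in its fork. The last picture showed it hanging upright with the vessels and spatula in place. The job is handed in at about 17 s, and no verdict came back.

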